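# Start a new blood-smear count on the cell counter

## Robot

A 6-joint arm with a two-finger parallel gripper is mounted at the origin on the work surface. World frame = base frame: x ahead of the robot, y to its left, z up, the work surface at z = 0. Lengths are in mm, angles in rad, forces in N, time in s.
With the tool pointing down it reaches from about 325 to 1000 mm from the base axis. Payload 5.1 kg.
Tool frame: the origin (TCP) lies at the very end of the fingers, on their centre line; the grasp point (between the pads) lies 19 mm behind it (arm.pinch_z is the distance from the TCP to the grasp point, in mm); z points along the fingers, y is the line along which they close (so a half turn about z gives the same grasp; the last joint's range is limited). The gripper opens to 85 mm and grips with 20 to 120 N. Pads are 22 mm wide; open, the fingers measure 114 mm over their backs; the gripper's body (76 mm by 85 mm) begins 54 mm behind the grasp point. The pads swing forward as they close: fully open they stand 13 mm farther back than shut.
Start: joints at [1.144, 0.124, 1.65, -0, 1.367, -0.083], TCP at [219.114, 611.943, 231.322] pointing down, gripper open.
Joint ranges: [-2.61, 2.61], [-1.02, 2.33], [0.03, 2.71], [-1.35, 4.49], [0.32, 2.68], [-2.91, 2.91]. Speed limits (rad/s): [2.57, 2.57, 3.14, 3.14, 3.14, 3.14].

## Interface

Orientations are given as a 3x3 rotation matrix whose columns are the frame's x, y, z axes.
In Python, from plant import arm gives the robot as it stands. The module is installed in compiled form; this text tells all that it offers.
- The arm moves only by the shell command python3 -m crank 'ROWS'. ROWS is JSON, a list of rows, each a list of 7 numbers: the turn, a rotation vector about the tool's x, y, z in rad, then the shift along the tool's x, y, z in mm, then the finger opening in mm, from 0 to 85.4. In form: [[rx, ry, rz, x, y, z, hand], ...]. A call has exactly 5 rows; each row is the pose to reach, as a shift and turn from the pose commanded when the call began, along the tool's axes at that moment; what a row does not reach only later rows make up. A row lasts 1/8 s, in which the tool goes at most 62.5 mm and 10.7 degrees, less where a joint would pass 70% of its speed; a pose out of reach is approached as far as the arm can. A call with a gripper value outside its range is refused whole. The fingers move at their own pace and stop on an object; the grip force is fixed at half the most. Time passes only in rows, so rows that repeat a pose let the fingers close, or fill a call up. It gives the time, the measured TCP pose, the force, the opening and the grip force at its end, in the units of the state.
- arm.observe(): the state, without advancing time (a new reading comes with each control period).
- arm.read_camera(name): name is "scene" or "top" or "wrist"; returns the picture (384x512x3 uint8, red, green, blue); there is no depth.
- arm.camera_params(name): a dict with "vertical_fov" (degrees; the focal length in pixels is half the picture's height over the tangent of half this angle, whatever the lens; pixels are square), "cx", "cy" (the principal point, pixels), "R" (3x3) and "t" (3): a world point X has camera coordinates R X + t. Camera axes: x right, y down, z forward; pixel columns grow to the right and rows downward; lengths in mm; the calibration is good to about 2 mm. A picture is of the moment at which its call begins: read the wrist's pose just before it. camera_params takes no time and is no camera call; for the wrist camera it gives the pose at the moment of the call.
- arm.close_job(): hands the job in; it is judged then, once.
The state is a dict: "time": time; "joint_pos": joint angles; "dq": joint speeds; "joint_efforts": joint torques, N m; "tcp_pos": TCP position; "ee_rot": TCP orientation; "contact_force": force on the tool from outside, world axes, zero at the start; "wrist_torque": the same for the moment, N m; "width": finger opening in mm; "finger_force": force on a finger pad.
Only numpy, scipy, OpenCV 4.12 (cv2) and the standard library are available. Lean on these libraries where they do the work, as an engineer would, in place of code of your own. Each camera call takes 0.05 s, during which the arm holds its last target. There are 200 camera calls.

## Task

Start a new blood-smear count on the cell counter on the bench: press the long clear bar at its right-hand end (as you sit at its low front edge), then enter the first three cells in the order they were read - the leftmost square key of the front row, then the round key at the right-hand end of the back row, then the middle square key of the front row. Tap each lightly with closed fingertips until it goes down, and let it spring back up before the next. Press no other key, and leave the counter and everything around it where it stands.

Things in the scene. Friction and masses are not known exactly. Their poses are not given: they have to be found in the camera images.
- counter: blood-cell counter: white wedge-shaped desk unit, loose on rubber feet, 330 mm wide (y) x 170 deep (x), 1.3 kg. Origin: centre of underside; x to its back (away from the robot), y to its left. Dark keys, all alike in colour, on a sloping deck: front row of five square ones (22 mm), back row of four round ones (23 mm), 40 mm apart; one long clear bar (22 x 70 mm) at the right end. Behind, a 66 mm high display hood
- clear_bar_top (a point): centre of the top face of the clear bar, the only long key, at the counter's right-hand end; moves with it. In counter: x -36, y -118, z +47 mm when up. The face is 12 mm proud of the deck and slopes 0.14 rad, lower to the front; the point's x points to the counter's back, y to its left, z out of the face
- key_f1_top (a point): centre of the top face of the leftmost square key of the front row; moves with it. In counter: x -57, y +100, z +44 mm when up. The face is 12 mm proud of the deck and slopes 0.14 rad, lower to the front; the point's x points to the counter's back, y to its left, z out of the face
- key_b4_top (a point): centre of the top face of the round key at the right-hand end of the back row; moves with it. In counter: x -15, y -40, z +50 mm when up. The face is 12 mm proud of the deck and slopes 0.14 rad, lower to the front; the point's x points to the counter's back, y to its left, z out of the face
- key_f3_top (a point): centre of the top face of the middle (third of five) square key of the front row; moves with it. In counter: x -57, y +20, z +44 mm when up. The face is 12 mm proud of the deck and slopes 0.14 rad, lower to the front; the point's x points to the counter's back, y to its left, z out of the face
- clear_bar (a joint): travel of the clear bar, m: 0 is up, 0.009 is fully down; moves 9 mm along the deck's normal and springs back (1 N to start, 3.4 N at 4 mm where it registers, 6.4 N at the bottom, a hard stop beyond)
- key_f1 (a joint): travel of the square key number 1 from the left in the front row, m: 0 is up, 0.009 is fully down; moves 9 mm along the deck's normal and springs back (1 N to start, 3.4 N at 4 mm where it registers, 6.4 N at the bottom, a hard stop beyond)
- key_f2 (a joint): travel of the square key number 2 from the left in the front row, as for the clear bar
- key_f3 (a joint): travel of the square key number 3 from the left in the front row, as for the clear bar
- key_f4 (a joint): travel of the square key number 4 from the left in the front row, as for the clear bar
- key_f5 (a joint): travel of the square key number 5 from the left in the front row, as for the clear bar
- key_b1 (a joint): travel of the round key number 1 from the left in the back row, as for the clear bar
- key_b2 (a joint): travel of the round key number 2 from the left in the back row, as for the clear bar
- key_b3 (a joint): travel of the round key number 3 from the left in the back row, as for the clear bar
- key_b4 (a joint): travel of the round key number 4 from the left in the back row, as for the clear bar
- oil_bottle: amber glass dropper bottle, 28 mm across, 93 mm tall, standing to the left of the counter; origin at the centre of its underside; a bystander, to be left alone
- slide_box: flat dark slide box with a grey lid, 100 x 86 x 34 mm, to the right of the counter; origin at the centre of its underside; a bystander, to be left alone
- cover_box: tiny clear cover-glass box with a grey lid, 27 x 31 x 15 mm, standing on the flat top of the counter's display hood, 66 mm above the table; origin at the centre of its underside; a bystander, to be left alone
- pen: marker pen, 135 mm long, 13 mm thick, lying along the counter's front edge about 40 mm before it; origin under the middle of it; a bystander, to be left alone
- tweezers: steel tweezers, 127 mm long, 12 mm high, lying on the table to the left; origin under the middle; a bystander, to be left alone
- mailer: white two-part slide mailer, 83 x 32 x 18 mm, lying on the table to the right; origin under the middle; a bystander, to be left alone
- specimen_jar: clear jar with a white lid, 56 mm across, 69 mm tall, in front on the left; origin at the centre of its underside; a bystander, to be left alone

How it is judged:
By the outcome, as a careful person would: the job done as asked, in the order asked, and still so for the second after the job is handed in, with the robot touching nothing.
It also fails if it takes over 48 s, if anything falls off the work surface, if the arm or the gripper's body presses on something with over 40 N, if the wrist force passes 120 N, or if a joint passes its speed limit or range.

## Working session

There is one attempt and no reset: what is moved stays moved. The work goes in short steps, Python scripts to look and compute and a shell command to move; the robot and the scene stay as the last step left them, time stands still between calls to the robot, and variables do not carry over. Pictures are saved under pics/ and viewed, at most 10 in all, crops included, and the job is handed in when it is done.

```bash
mkdir -p pics; python3 - <<'E'
from plant import arm
import cv2
for n in("scene","top"):
    cv2.imwrite(f"pics/{n}0.png",arm.read_camera(n)[:,:,::-1])
    p=arm.camera_params(n);print(n,p)
s=arm.observe();print(s["time"],s["tcp_pos"],s["ee_rot"],s["contact_force"])
E
```

```text
scene {'vertical_fov': 42.59929729636609, 'cx': 260.7064652132867, 'cy': 190.7367637963396, 'R': array([[-0.57359447,  0.81912469,  0.0049127 ],
       [ 0.43641788,  0.31066724, -0.84440826],
       [-0.69320186, -0.48220391, -0.53567767]]), 't': array([ 294.51710723, -171.24500357, 1882.86316882])}
top {'vertical_fov': 51.27917939783737, 'cx': 253.68842143124618, 'cy': 191.47431288513906, 'R': array([[ 0.02141079, -0.99964313, -0.0159748 ],
       [-0.98759756, -0.01866153, -0.15589354],
       [ 0.1555398 ,  0.01911448, -0.98764468]]), 't': array([   6.51951477,  525.24203523, 1034.51295665])}
0.1 [218.90502167 611.43600418 230.16767296] [[-9.41471083e-01  3.37092871e-01 -7.72649737e-04]
 [ 3.37093724e-01  9.41469525e-01 -1.71900722e-03]
 [ 1.47961102e-04 -1.87885096e-03 -9.99998224e-01]] [ 0.26734293 -0.17568728  0.24054286]
```

View pics/top0.png

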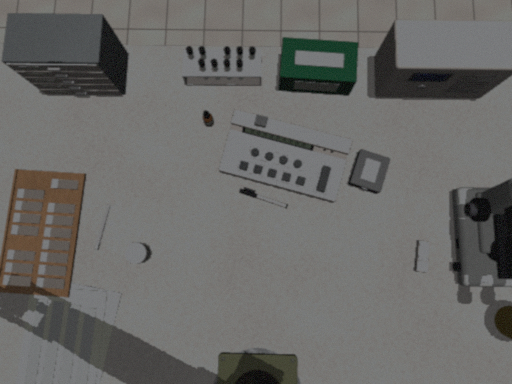

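View pics/scene0.png

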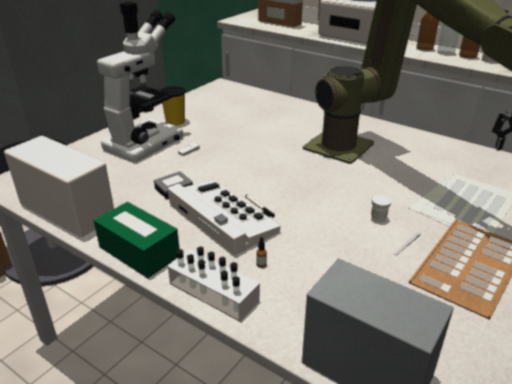

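The top view shows the counter turned clockwise. The front row runs from (243,166) to (300,181), the back row from (255,153) to (297,164), and the clear bar is at (323,178). The scene view sees it from behind. Next I'll fit the pose from key centroids in the top view.

```bash
cat > h.py <<'E'
import numpy as np,cv2
from scipy.optimize import least_squares
from scipy.ndimage import center_of_mass
c,s_=np.cos(.14),np.sin(.14)
K={f"f{i+1}":(-57,100-40*i,44) for i in range(5)}
K.update({f"b{i+1}":(-15,80-40*i,50) for i in range(4)}); K["bar"]=(-36,-118,47)
def proj(P,p):
    f=192/np.tan(np.radians(p["vertical_fov"])/2); q=np.atleast_2d(P)@p["R"].T+p["t"]
    return np.c_[f*q[:,0]/q[:,2]+p["cx"],f*q[:,1]/q[:,2]+p["cy"]]
def ctr(v,x,y,yaw):
    v=np.atleast_2d(v); C,S=np.cos(yaw),np.sin(yaw)
    return v@np.array([[C,S,0],[-S,C,0],[0,0,1]])+[x,y,0]
def blobs(img,roi,thr):
    x0,y0,x1,y1=roi; g=cv2.cvtColor(img,cv2.COLOR_RGB2GRAY)[y0:y1,x0:x1]
    n,l,st,ce=cv2.connectedComponentsWithStats((g<thr).astype(np.uint8))
    return [(ce[i]+[x0,y0],st[i,4]) for i in range(1,n)]
def move(T,R,s):  # relative rows from measured pose
    E=np.array(s["ee_rot"]);return cv2.Rodrigues(E.T@R)[0].ravel(),E.T@(np.array(T)-s["tcp_pos"])
def toolR(yaw):  # tool z into deck; tool y along counter y, x = y cross z
    Z=ctr([s_,0,-c],0,0,yaw)[0];Y=ctr([0,1,0],0,0,yaw)[0];return np.c_[np.cross(Y,Z),Y,Z]
E
python3 - <<'E'
from h import *; from plant import arm
p=arm.camera_params("top"); img=cv2.imread("pics/top0.png")[:,:,::-1].copy()
B=[b for b in blobs(img,(222,140,340,198),85) if b[1]>20]
for b in B: print(b[0].round(1),b[1])
pts=dict(f1=(243,166),f2=(258,170),f3=(272,173),f4=(286,177),f5=(300,181),b1=(255,153),b2=(269,156),b3=(283,160),b4=(297,164),bar=(323,178))
m={}
for k,q in pts.items():
    b=min(B,key=lambda b:np.hypot(*(b[0]-q)))
    if np.hypot(*(b[0]-q))<5:m[k]=b[0]
k=list(m); V=np.array([K[i] for i in k],float); V[:,2]-=3; U=np.array([m[i] for i in k])
r=least_squares(lambda a:(proj(ctr(V,*a),p)-U).ravel(),[560,0,-.25])
print(k,r.x,np.abs(r.fun).max(),np.reshape(r.fun,(-1,2)).round(1).tolist())
# scene check
ps=arm.camera_params("scene"); print({n:proj(ctr(K[n],*r.x),ps)[0].round() for n in("f1","f5","b4","bar")})
s=arm.observe()
for n in("bar","f1","b4","f3"):
    P=ctr(K[n],*r.x)[0]; R=toolR(r.x[2]); print(n,P.round(1),[a.round(3) for a in move(P-80*R[:,2],R,s)])
E
```

```text
[302.8 144.7] 250
[254.5 151.9] 57
[268.7 155.9] 58
[282.9 159.7] 60
[243.3 165.3] 72
[297.2 163.6] 55
[257.4 169.1] 68
[323.  178.7] 230
[271.5 172.8] 67
[269.7 184.6] 194
[285.8 176.8] 68
[300.1 180.5] 69
[248.1 192.1] 115
['f1', 'f2', 'f3', 'f4', 'f5', 'b1', 'b2', 'b3', 'b4', 'bar'] [ 6.27138867e+02 -6.37930984e+01 -2.52423642e-01] 0.22804545505221085 [[-0.2, -0.1], [-0.1, -0.1], [0.1, 0.0], [0.1, -0.0], [0.1, 0.1], [-0.1, 0.1], [-0.1, -0.1], [-0.0, 0.0], [0.0, -0.0], [0.2, 0.0]]
{'f1': array([258., 214.]), 'f5': array([224., 191.]), 'b4': array([217., 197.]), 'bar': array([208., 185.])}
bar [ 562.8 -169.1   47. ] [array([-0.008, -0.14 , -0.091]), array([-575.775, -619.712,  105.03 ])]
f1 [596.9  47.3  44. ] [array([-0.008, -0.14 , -0.091]), array([-534.965, -404.533,  107.631])]
b4 [602.6 -98.8  50. ] [array([-0.008, -0.14 , -0.091]), array([-589.568, -540.126,  101.878])]
f3 [576.9 -30.2  44. ] [array([-0.008, -0.14 , -0.091]), array([-542.267, -484.199,  107.78 ])]
```

```bash
python3 -m crank '[[0,0,0,-42,-45,0,0],[0,0,0,-84,-90,0,0],[0,0,0,-126,-135,0,0],[0,0,0,-168,-180,0,0],[0,0,0,-210,-225,0,0]]'
python3 -m crank '[[0,0,0,-42,-45,0,0],[0,0,0,-84,-90,0,0],[0,0,0,-126,-135,0,0],[0,0,0,-168,-180,0,0],[0,0,0,-210,-225,0,0]]'
python3 - <<'E'
from h import *; from plant import arm
X=[627.14,-63.79,-.2524];s=arm.observe();R=toolR(X[2]);P=ctr(K["bar"],*X)[0]
print([a.round(3) for a in move(P-100*R[:,2],R,s)],s["contact_force"],s["width"])
E
```

```text
time: 0.72
tcp_pos: [341.2, 327.4, 230.9]
ee_rot: [[-0.942, 0.336, -0.0], [0.336, 0.942, -0.0], [-0.0, -0.0, -1.0]]
contact_force: [0.5, 0.0, 0.0]
width: 0.2
finger_force: 0.0
time: 1.35
tcp_pos: [463.1, 44.7, 231.1]
ee_rot: [[-0.941, 0.337, 0.0], [0.337, 0.941, 0.0], [-0.0, 0.0, -1.0]]
contact_force: [1.1, 1.1, -0.9]
width: -0.2
finger_force: 0.0
[array([-0.006, -0.14 , -0.092]), array([-152.111, -168.916,   85.06 ])] [ 1.05096441  1.13719634 -0.87901516] -0.16587133043800334
```

```bash
python3 -m crank '[[0,-0.05,-0.03,-38,-42,21,0],[0,-0.1,-0.06,-76,-84,42,0],[-0.006,-0.14,-0.092,-114,-126,63,0],[-0.006,-0.14,-0.092,-152,-169,85,0],[-0.006,-0.14,-0.092,-152,-169,85,0]]'
python3 - <<'E'
from h import *; from plant import arm
X=[627.14,-63.79,-.2524];s=arm.observe();R=toolR(X[2]);P=ctr(K["bar"],*X)[0]
print([a.round(3) for a in move(P-0*R[:,2],R,s)],s["contact_force"],s["width"])
p=arm.camera_params("wrist");im=arm.read_camera("wrist")[:,:,::-1].copy();cv2.imwrite("pics/w_raw.png",im)
for n in K:
    u=proj(ctr(K[n],*X),p)[0];print(n,u.round(1))
    if abs(u).max()<600: cv2.circle(im,(int(u[0]),int(u[1])),3,(0,0,255),-1)
cv2.imwrite("pics/w1.png",im)
E
```

```text
time: 1.98
tcp_pos: [547.8, -166.1, 142.9]
ee_rot: [[-0.959, 0.253, 0.13], [0.251, 0.967, -0.034], [-0.134, 0.0, -0.991]]
contact_force: [-0.9, 0.8, -0.7]
width: -0.4
finger_force: 0.0
[array([-0.   , -0.006, -0.004]), array([-2.31 ,  0.956, 97.084])] [-0.91727589  0.84510807 -0.65864299] -0.3951954745720075
f1 [553.6 174.6]
f2 [498.6 174.8]
f3 [443.7 175. ]
f4 [388.8 175.3]
f5 [334.  175.5]
b1 [514.1 229.3]
b2 [461.6 229.5]
b3 [409.2 229.7]
b4 [356.8 229.9]
bar [254.6 203.7]
```

View pics/w1.png

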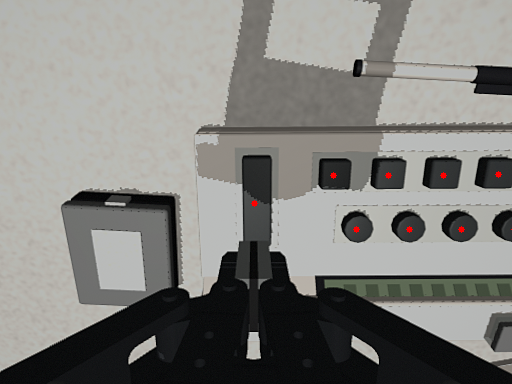

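The wrist picture shows the predicted key centres landing on the key tops: f5 at (334,175), b4 at (357,230) and the bar at (255,204). So the pose is good, and I'll descend onto the bar.

```bash
python3 -m crank '[[0,0,0,-2.3,1,30,0],[0,0,0,-2.3,1,60,0],[0,0,0,-2.3,1,85,0],[0,0,0,-2.3,1,92,0],[0,0,0,-2.3,1,92,0]]'
cat > st.py <<'E'
import sys
from h import *; from plant import arm
X=[627.14,-63.79,-.2524];s=arm.observe();R=toolR(X[2])
print(s["time"],"F along tool z",np.array(s["ee_rot"])[:,2]@s["contact_force"])
for n in sys.argv[1:]: print(n,[a.round(3) for a in move(ctr(K[n],*X)[0],R,s)])
E
python3 st.py bar
python3 -m crank '[[0,0,0,0,0,2,0],[0,0,0,0,0,4,0],[0,0,0,0,0,6,0],[0,0,0,0,0,7,0],[0,0,0,0,0,7,0]]'
python3 st.py bar
```

```text
time: 2.65
tcp_pos: [564.0, -165.7, 56.1]
ee_rot: [[-0.959, 0.248, 0.136], [0.246, 0.969, -0.035], [-0.14, -0.0, -0.99]]
contact_force: [0.3, -0.7, 0.9]
width: -0.1
finger_force: 0.0
2.65 F along tool z -0.8335693052978788
bar [array([-0.   ,  0.   ,  0.002]), array([ 1.624, -3.529,  8.987])]
time: 3.28
tcp_pos: [564.7, -166.7, 48.5]
ee_rot: [[-0.959, 0.249, 0.135], [0.247, 0.968, -0.035], [-0.139, -0.0, -0.99]]
contact_force: [-0.3, 0.3, -0.2]
width: 0.4
finger_force: 0.0
3.275 F along tool z 0.17927380365419474
bar [array([-0.   , -0.   ,  0.001]), array([ 1.457, -2.721,  1.267])]
```

```bash
python3 -m crank '[[0,0,0,0,-1,2,0],[0,0,0,0,-1,3.5,0],[0,0,0,0,-1,5,0],[0,0,0,0,-1,6.5,0],[0,0,0,0,-1,6.5,0]]'
python3 st.py bar
```

```text
time: 3.9
tcp_pos: [565.7, -168.0, 42.4]
ee_rot: [[-0.959, 0.249, 0.135], [0.246, 0.969, -0.035], [-0.14, -0.001, -0.99]]
contact_force: [-0.7, 0.8, 3.1]
width: 0.3
finger_force: 1.9
3.9 F along tool z -3.2238571647874843
bar [array([-0.   ,  0.   ,  0.001]), array([ 1.815, -1.752, -4.882])]
```

```bash
python3 -m crank '[[0,0,0,0,0,1,0],[0,0,0,0,0,2,0],[0,0,0,0,0,2.2,0],[0,0,0,0,0,2.2,0],[0,0,0,0,0,2.2,0]]'
python3 st.py bar; python3 - <<'E'
from plant import arm
import cv2
cv2.imwrite("pics/w2.png",arm.read_camera("wrist")[:,:,::-1])
E
```

```text
time: 4.53
tcp_pos: [565.9, -168.1, 40.2]
ee_rot: [[-0.959, 0.249, 0.136], [0.247, 0.968, -0.035], [-0.14, -0.001, -0.99]]
contact_force: [-0.4, -0.4, 5.2]
width: 0.1
finger_force: 2.6
4.525 F along tool z -5.199520966299139
bar [array([-0.   ,  0.001,  0.001]), array([ 1.797, -1.731, -7.096])]
```

View pics/w2.png

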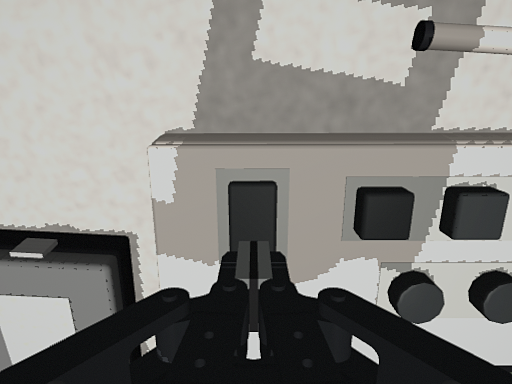

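The bar sits low in its recess at (252,215) and reads 5.2 N, so it is pressed and the neighbouring keys are still up. Lifting off towards f1.

```bash
python3 -m crank '[[0,0,0,0,0,-5,0],[0,0,0,0,0,-15,0],[0,0,0,0,0,-40,0],[0,0,0,0,20,-60,0],[0,0,0,0,70,-60,0]]'
python3 st.py f1
```

```text
time: 5.2
tcp_pos: [576.0, -99.0, 101.8]
ee_rot: [[-0.958, 0.252, 0.138], [0.25, 0.968, -0.037], [-0.143, -0.001, -0.99]]
contact_force: [1.2, 0.3, -0.6]
width: -0.1
finger_force: 0.0
5.2 F along tool z 0.72953408372565
f1 [array([-0.001,  0.004, -0.003]), array([ 24.752, 146.881,  54.709])]
```

```bash
python3 -m crank '[[0,0,0,8,50,0,0],[0,0,0,16,100,0,0],[0,0.004,0,24.7,146,0,0],[0,0.004,-0.003,24.7,146,20,0],[0,0.004,-0.003,24.7,146,20,0]]'
python3 st.py f1; python3 - <<'E'
from plant import arm
from h import *
X=[627.14,-63.79,-.2524];p=arm.camera_params("wrist");im=arm.read_camera("wrist")[:,:,::-1].copy()
for n in K:
    u=proj(ctr(K[n],*X),p)[0]
    if abs(u).max()<600: cv2.circle(im,(int(u[0]),int(u[1])),3,(0,0,255),-1)
cv2.imwrite("pics/w3.png",im)
E
```

```text
time: 5.82
tcp_pos: [588.3, 48.4, 73.4]
ee_rot: [[-0.961, 0.246, 0.126], [0.243, 0.969, -0.035], [-0.131, -0.003, -0.991]]
contact_force: [-0.2, 0.2, 0.4]
width: 0.2
finger_force: 0.0
5.825 F along tool z -0.43039152994878827
f1 [array([-0.002, -0.009,  0.004]), array([-4.682,  1.055, 30.242])]
```

View pics/w3.png

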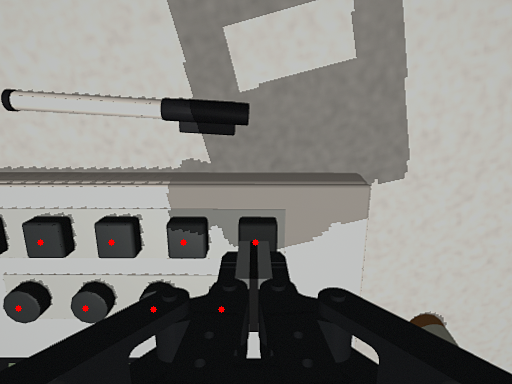

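The wrist view shows f1 at (258,232) under the fingertips, with the predictions within about 2 mm and the bar sprung back. Descending on f1.

```bash
python3 -m crank '[[0,-0.009,0.004,-4.7,2,10,0],[0,-0.009,0.004,-4.7,2,20,0],[0,-0.009,0.004,-4.7,2,26,0],[0,-0.009,0.004,-4.7,2,28,0],[0,-0.009,0.004,-4.7,2,28,0]]'
python3 st.py f1
```

```text
time: 6.5
tcp_pos: [599.1, 48.5, 48.8]
ee_rot: [[-0.958, 0.25, 0.14], [0.247, 0.968, -0.036], [-0.144, -0.0, -0.99]]
contact_force: [-0.1, 0.4, 0.1]
width: 0.3
finger_force: 0.0
6.5 F along tool z -0.13516272447561495
f1 [array([-0.   ,  0.005, -0.   ]), array([ 2.473, -1.678,  4.495])]
```

```bash
python3 -m crank '[[0,0.003,0,2,0,3,0],[0,0.003,0,2,0,5.5,0],[0,0.003,0,2,0,8,0],[0,0.003,0,2,0,11,0],[0,0.003,0,2,0,11,0]]'
python3 st.py f1
```

```text
time: 7.12
tcp_pos: [598.8, 48.7, 37.9]
ee_rot: [[-0.959, 0.25, 0.137], [0.247, 0.968, -0.036], [-0.141, -0.0, -0.99]]
contact_force: [-3.0, 1.9, 3.8]
width: 0.2
finger_force: 2.4
7.125 F along tool z -4.20298590981243
f1 [array([-0.   ,  0.002, -0.   ]), array([ 0.565, -1.884, -6.203])]
```

```bash
python3 -m crank '[[0,0,0,0,0,1.2,0],[0,0,0,0,0,1.2,0],[0,0,0,0,0,1.2,0],[0,0,0,0,0,1.2,0],[0,0,0,0,0,1.2,0]]'
python3 st.py f1
python3 -m crank '[[0,0,0,0,0,-5,0],[0,0,0,0,0,-15,0],[0,0,0,0,0,-40,0],[0,0,0,0,-20,-60,0],[0,0,0,0,-60,-60,0]]'
python3 st.py b4
```

```text
time: 7.75
tcp_pos: [598.9, 48.7, 36.8]
ee_rot: [[-0.958, 0.25, 0.137], [0.247, 0.968, -0.036], [-0.142, -0.0, -0.99]]
contact_force: [-2.8, 1.4, 5.5]
width: -0.0
finger_force: 2.7
7.75 F along tool z -5.92440510138716
f1 [array([-0.   ,  0.002, -0.   ]), array([ 0.564, -1.881, -7.355])]
time: 8.38
tcp_pos: [577.3, -7.4, 98.9]
ee_rot: [[-0.958, 0.248, 0.142], [0.245, 0.969, -0.036], [-0.147, 0.0, -0.989]]
contact_force: [0.9, -0.7, -0.6]
width: 0.3
finger_force: 0.0
8.375 F along tool z 0.7367479425167298
b4 [array([0.001, 0.007, 0.002]), array([-39.48 , -82.261,  55.259])]
```

```bash
python3 -m crank '[[0,0.004,0,-13,-27,0,0],[0,0.007,0.002,-26,-54,0,0],[0,0.007,0.002,-39.5,-82,5,0],[0,0.007,0.002,-39.5,-82,20,0],[0,0.007,0.002,-39.5,-82,20,0]]'
python3 -m crank '[[0,0,0,0,0,0,0],[0,0,0,0,0,0,0],[0,0,0,0,0,0,0],[0,0,0,0,0,0,0],[0,0,0,0,0,0,0]]'
python3 st.py b4; python3 - <<'E'
from plant import arm
from h import *
X=[627.14,-63.79,-.2524];p=arm.camera_params("wrist");im=arm.read_camera("wrist")[:,:,::-1].copy()
for n in K:
    u=proj(ctr(K[n],*X),p)[0]
    if abs(u).max()<600: cv2.circle(im,(int(u[0]),int(u[1])),3,(0,0,255),-1)
cv2.imwrite("pics/w4.png",im)
E
```

```text
time: 9.0
tcp_pos: [594.2, -96.6, 79.6]
ee_rot: [[-0.959, 0.252, 0.126], [0.25, 0.968, -0.033], [-0.131, 0.0, -0.991]]
contact_force: [-1.3, -0.0, -0.1]
width: -0.0
finger_force: 0.0
time: 9.62
tcp_pos: [595.9, -97.2, 82.0]
ee_rot: [[-0.959, 0.252, 0.131], [0.25, 0.968, -0.034], [-0.135, -0.0, -0.991]]
contact_force: [0.6, -0.8, 0.4]
width: 0.1
finger_force: 0.0
9.625 F along tool z -0.2515155971560155
b4 [array([-0.   , -0.005, -0.002]), array([-2.561,  0.176, 32.615])]
```

View pics/w4.png

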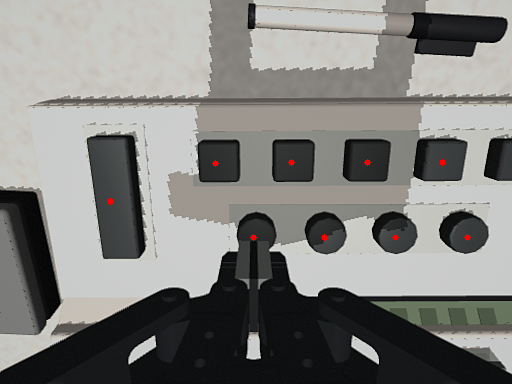

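Settled view: b4 is at (256,233) against a prediction of (253,237), which is about 1–2 mm. f1 and the bar are back up. Descending on b4.

```bash
python3 -m crank '[[0,-0.004,0,-1.5,1,10,0],[0,-0.004,0,-1.5,1,20,0],[0,-0.004,0,-1.5,1,27,0],[0,-0.004,0,-1.5,1,29,0],[0,-0.004,0,-1.5,1,29,0]]'
python3 st.py b4
```

```text
time: 10.3
tcp_pos: [601.2, -97.6, 53.0]
ee_rot: [[-0.958, 0.252, 0.134], [0.25, 0.968, -0.035], [-0.138, -0.0, -0.99]]
contact_force: [0.9, -0.5, -0.4]
width: -0.1
finger_force: 0.0
10.3 F along tool z 0.5254539734186464
b4 [array([-0.   , -0.001, -0.002]), array([-1.235, -0.738,  3.22 ])]
```

```bash
python3 -m crank '[[0,0,0,0,0,3,0],[0,0,0,0,0,5.5,0],[0,0,0,0,0,8,0],[0,0,0,0,0,10,0],[0,0,0,0,0,10,0]]'
python3 st.py b4
```

```text
time: 10.92
tcp_pos: [603.1, -98.1, 43.9]
ee_rot: [[-0.958, 0.252, 0.135], [0.249, 0.968, -0.035], [-0.14, -0.0, -0.99]]
contact_force: [-1.1, 0.5, 4.8]
width: 0.1
finger_force: 2.3
10.925 F along tool z -4.8907816276627605
b4 [array([-0.   ,  0.   , -0.002]), array([-0.594, -0.752, -6.064])]
```

```bash
python3 -m crank '[[0,0,0,0,0,1,0],[0,0,0,0,0,1,0],[0,0,0,0,0,1,0],[0,0,0,0,0,1,0],[0,0,0,0,0,1,0]]'
python3 st.py b4
python3 -m crank '[[0,0,0,0,0,-5,0],[0,0,0,0,0,-15,0],[0,0,0,0,0,-30,0],[0,0,0,0,0,-45,0],[0,0,0,0,0,-45,0]]'
python3 st.py f3
```

```text
time: 11.55
tcp_pos: [603.2, -98.1, 42.9]
ee_rot: [[-0.958, 0.252, 0.135], [0.249, 0.968, -0.035], [-0.14, -0.0, -0.99]]
contact_force: [-0.8, 0.2, 4.0]
width: -0.4
finger_force: 2.6
11.55 F along tool z -4.03095062757529
b4 [array([-0.   ,  0.   , -0.002]), array([-0.596, -0.773, -7.086])]
time: 12.18
tcp_pos: [597.8, -96.7, 89.3]
ee_rot: [[-0.958, 0.252, 0.138], [0.249, 0.968, -0.036], [-0.142, 0.0, -0.99]]
contact_force: [0.3, -0.0, 1.2]
width: -0.1
finger_force: 0.0
12.175 F along tool z -1.1750204613578976
f3 [array([-0.   ,  0.003, -0.002]), array([43.006, 59.11 , 39.567])]
```

```bash
python3 -m crank '[[0,0,0,14,20,0,0],[0,0,0,28,40,0,0],[0,0.003,-0.002,43,60,0,0],[0,0.003,-0.002,43,60,20,0],[0,0.003,-0.002,43,60,20,0]]'
python3 -m crank '[[0,0,0,0,0,0,0],[0,0,0,0,0,3,0],[0,0,0,0,0,6,0],[0,0,0,0,0,10,0],[0,0,0,0,0,10,0]]'
python3 st.py f3; python3 - <<'E'
from plant import arm
from h import *
X=[627.14,-63.79,-.2524];p=arm.camera_params("wrist");im=arm.read_camera("wrist")[:,:,::-1].copy()
for n in K:
    u=proj(ctr(K[n],*X),p)[0]
    if abs(u).max()<600: cv2.circle(im,(int(u[0]),int(u[1])),3,(0,0,255),-1)
cv2.imwrite("pics/w5.png",im)
E
```

```text
time: 12.8
tcp_pos: [571.7, -28.5, 58.5]
ee_rot: [[-0.96, 0.25, 0.127], [0.248, 0.968, -0.034], [-0.131, -0.001, -0.991]]
contact_force: [-0.1, -0.3, -0.1]
width: -0.0
finger_force: 0.0
time: 13.42
tcp_pos: [574.3, -28.7, 50.8]
ee_rot: [[-0.959, 0.25, 0.13], [0.248, 0.968, -0.034], [-0.135, -0.0, -0.991]]
contact_force: [-1.4, -0.6, -0.1]
width: -0.1
finger_force: 0.0
13.425 F along tool z -0.09235065398136731
f3 [array([-0.   , -0.005, -0.   ]), array([-1.995, -0.749,  7.114])]
```

View pics/w5.png

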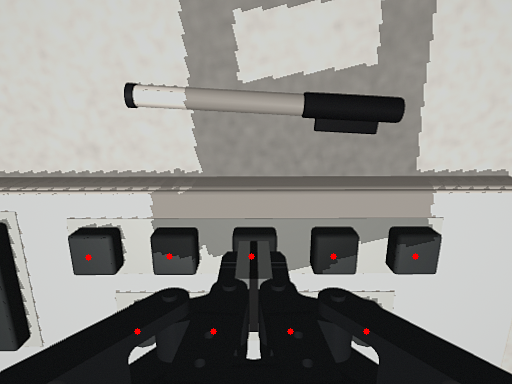

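f3 (third of five) is directly under the fingertips at (254,249), with f1 and b4 back up. Pressing it.

```bash
python3 -m crank '[[0,0,0,0,0,4,0],[0,0,0,0,0,7,0],[0,0,0,0,0,10,0],[0,0,0,0,0,13,0],[0,0,0,0,0,13,0]]'
python3 st.py f3
```

```text
time: 14.1
tcp_pos: [576.3, -29.1, 38.5]
ee_rot: [[-0.959, 0.25, 0.131], [0.248, 0.968, -0.034], [-0.135, -0.0, -0.991]]
contact_force: [-2.8, 0.9, 4.0]
width: -0.3
finger_force: 2.1
14.1 F along tool z -4.37456860936496
f3 [array([-0.   , -0.004, -0.   ]), array([-1.606, -0.859, -5.322])]
```

```bash
python3 -m crank '[[0,0,0,0,0,2,0],[0,0,0,0,0,2,0],[0,0,0,0,0,2,0],[0,0,0,0,0,2,0],[0,0,0,0,0,2,0]]'
python3 st.py f3
python3 -m crank '[[0,0,0,0,0,-5,0],[0,0,0,0,0,-20,0],[0,0,0,0,0,-50,0],[0,0,0,0,0,-80,0],[0,0,0,0,0,-110,0]]'
python3 -m crank '[[0,0,0,50,0,-20,0],[0,0,0,80,40,-40,0],[0,0,0,80,90,-60,0],[0,0,0,80,140,-60,0],[0,0,0,80,190,-60,0]]'
python3 -m crank '[[0,0,0,0,50,0,0],[0,0,0,0,100,0,0],[0,0,0,0,150,0,0],[0,0,0,0,200,0,0],[0,0,0,0,200,0,0]]'
python3 - <<'E'
from plant import arm
from h import *
im=arm.read_camera("top");cv2.imwrite("pics/top1.png",im[:,:,::-1])
p=arm.camera_params("top");B=[b for b in blobs(im,(222,140,340,198),85) if b[1]>20]
X=[627.14,-63.79,-.2524];m=[];V=[]
for n,v in K.items():
    v=np.array(v,float)-[0,0,3];q=proj(ctr(v,*X),p)[0];b=min(B,key=lambda b:np.hypot(*(b[0]-q)));
    if np.hypot(*(b[0]-q))<4:m.append(b[0]);V.append(v)
print(len(m),least_squares(lambda a:(proj(ctr(np.array(V),*a),p)-m).ravel(),X).x)
E
```

```text
time: 14.72
tcp_pos: [576.6, -29.2, 36.5]
ee_rot: [[-0.959, 0.25, 0.131], [0.248, 0.968, -0.034], [-0.136, -0.0, -0.991]]
contact_force: [-2.2, -0.3, 5.4]
width: 0.1
finger_force: 2.7
14.725 F along tool z -5.645496786507211
f3 [array([-0.   , -0.004, -0.   ]), array([-1.577, -0.874, -7.355])]
time: 15.35
tcp_pos: [561.9, -25.5, 146.9]
ee_rot: [[-0.959, 0.25, 0.132], [0.248, 0.968, -0.034], [-0.136, -0.0, -0.991]]
contact_force: [0.3, 0.7, -0.3]
width: -0.2
finger_force: 0.0
time: 15.98
tcp_pos: [525.4, 182.0, 195.4]
ee_rot: [[-0.959, 0.25, 0.134], [0.248, 0.968, -0.034], [-0.138, 0.001, -0.99]]
contact_force: [0.8, -0.6, -0.1]
width: 0.6
finger_force: 0.0
time: 16.6
tcp_pos: [575.0, 376.8, 193.8]
ee_rot: [[-0.96, 0.247, 0.132], [0.245, 0.969, -0.033], [-0.136, 0.0, -0.991]]
contact_force: [0.8, -0.9, -0.7]
width: 0.2
finger_force: 0.0
10 [ 6.27091240e+02 -6.39792584e+01 -2.48969688e-01]
```

View pics/top1.png

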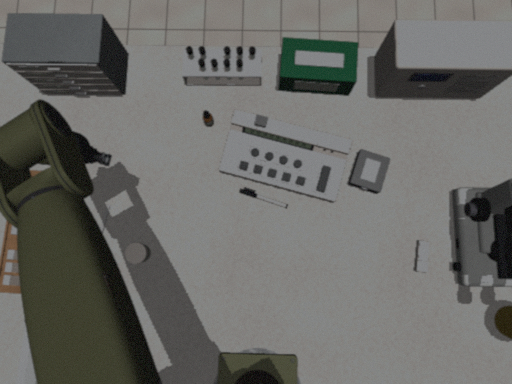

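The counter (keys around (272,173)) is where it stood to within 0.2 mm. The bottle, boxes, pen and jar look unmoved, and the arm is clear, so I'm handing in.

```bash
python3 -c "
from plant import arm
print(arm.close_job())"
```

```text
the job is handed in; nothing more can be done
None
```

I pressed the clear bar, then f1, b4 and f3, each about 7 mm down (they register at 4 mm) and released before the next; no other key was pressed, the counter stayed within about 0.2 mm, and I handed the job in at about 17 s; no verdict was returned.

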